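# Pop the slide port of a benchtop slide reader

## Task

Open the slide port of the white slide reader so that the next blood smear can go in: with a fingertip press its long narrow hatch (not the square one) down at the round thumb pad until it stops, and let go, so that its push-push latch releases and the hatch pops up by itself. Press it only once: draw the hand back about 12 cm and keep it away for a good two seconds while the hatch stays open, without pushing the popped hatch back. Leave the square hatch shut and do not move or pick up anything that stands about.

Things in the scene. Friction and masses are not known exactly. Their poses are not given: they have to be found in the camera images.
- port_press (a point): Spot to press: top centre of the round thumb pad (22 mm across) on the slide port's hatch, a white lid 88 mm long (x), 46 wide (y), 8 thick, hinged at its far (+x) end. Pad: 68 mm from the hinge, 22 from the free edge, 112 above the table when shut. x points to the hinge, z out of the lid. The lid stands 8 mm proud of its grey frame, so wide fingertips can press it fully.
- port_lid (a joint): Slide port hatch angle, rad: 0 latched shut, -0.075 pressed to its solid stop (pad sinks 5 mm against 3 to 5 N), +0.65 popped fully open (free edge about 55 mm higher, leaning back to the hinge). Pressing below about -0.05 frees the latch; once the finger lifts, a damped spring swings it open in about 1 s and holds it. It cannot pop while held down.
- port_hinge (a point): Middle of the slide port's hinge axis, fixed on the reader, at its far edge, 108 mm above the table; y along the hinge axis.
- bay_press (a point): Thumb pad of the other hatch, the square one (white lid 80 by 84 mm, same height, hinged at its +x edge) of the cartridge bay: leave it shut. It sits left or right of the slide port (varies), about 140 mm between the lids' centrelines.
- bay_lid (a joint): Angle of the square hatch, rad: 0 shut; the same kind of latch. Leave it.
- reader: The slide reader, fixed: white plastic box 250 (x) by 290 (y) mm, deck 90 mm high, a 102 mm high grey ridge along its far edge. Origin at the centre of its underside, on the table; x away from the robot at yaw 0.
- slide_box: Bystander: closed cardboard slide box 47 by 87 mm, 33 mm high, standing on the table near the reader's right side (-y of the reader). Origin at its underside.
- spray_bottle: Bystander: white plastic spray bottle, 68 mm diameter, 180 mm high, standing at the reader's left side (+y). Origin at its underside.
- stain_jar: Bystander: amber jar with black cap, 48 mm diameter, 70 mm high, standing at the reader's right side (-y). Origin at its underside.
- coverslip_tray: Bystander: small open cardboard tray 90 by 70 mm, 25 mm high, on the table at the reader's left side. Origin at its underside.
- marker: Bystander: black marker, 14 mm thick, 120 mm long, lying on the table along the reader's near edge. Origin at its underside.
- timer: Bystander: flat grey bench timer 60 by 60 mm, 22 mm high, lying on the reader's deck at its near edge, between the two hatches' front ends. Origin at its underside.

How it is judged:
By the outcome, as a careful person would: the job done as asked, in the order asked, and still so for the second after the job is handed in, with the robot touching nothing.
It also fails if it takes over 32 s, if anything falls off the work surface, if the arm or the gripper's body presses on something with over 40 N, if the wrist force passes 120 N, or if a joint passes its speed limit or range.

## Robot

A 6-joint arm with a two-finger parallel gripper is mounted at the origin on the work surface. World frame = base frame: x ahead of the robot, y to its left, z up, the work surface at z = 0. Lengths are in m, angles in degrees, forces in N, time in s.
With the tool pointing down it reaches from about 0.4 to 0.825 m from the base axis. Payload 7 kg.
Tool frame: the origin (TCP) lies midway between the tips of the shut fingers; the grasp point (between the pads) lies 19 mm behind it; z points along the fingers, y is the direction in which the jaws open and shut (so a half turn about z gives the same grasp; the last joint's range is limited). The gripper opens to 88 mm and grips with 3 to 60 N. Pads are 19 mm wide; open, the fingers measure 130 mm over their backs; the gripper's body (78 mm by 193 mm) begins 47 mm behind the grasp point.
Start: joints at [-52.42, 20.546, 0.682, 0, -70.136, -16.507], TCP at [0.243, -0.63, 0.227] pointing down, gripper open.
Joint ranges: [-176.03, 176.03], [-82.01, 121.73], [-58.28, 71.71], [-173.87, 95.51], [-174.79, -0.11], [-173.66, 173.66]. Speed limits (degrees/s): [136.94, 136.94, 172.46, 180, 180, 180].

## Interface

Orientations are given as a 3x3 rotation matrix whose columns are the frame's x, y, z axes.
In Python, from rig import robot gives the robot as it stands. Calls block until the motion is done:
- robot.goto(position, orientation): joint-space move of the TCP to a pose.
- robot.servo_line(position, ori=None, speed=0.15): straight line of the TCP; ori=None keeps the orientation; speed is the mean speed in m/s.
- robot.movej(angles): joint-space move.
- robot.move_gripper(opening): opening from 0.0 (shut) to 1.0 (fully open); the grip force is fixed at half the most; returns when the fingers have stopped.
- robot.dwell(seconds).
- robot.ik(position, orientation): joint angles nearest the present ones, or None.
- robot.grab_frame(name): name is "side" or "top"; returns (picture, depth): 420x560x3 uint8, red, green, blue; 420x560 float32, m along the optical axis (not along the pixel's ray), 0 where there is no reading.
- robot.camera_info(name): a dict with "vfov" (degrees; the focal length in pixels is half the picture's height over the tangent of half this angle, whatever the lens; pixels are square), "cx", "cy" (the principal point, pixels), "k1" (the pictures are not rectified: a ray, as slopes to the right and down, at radius r is drawn at 1 + k1 r^2 times it, then the intrinsics apply), "view" (4x4, takes a point from world to camera coordinates). Camera axes: x right, y down, z forward; pixel columns grow to the right and rows downward; lengths in m; the calibration is good to about 2 mm. A picture is of the moment at which its call begins. camera_info takes no time and is no camera call.
A pose or a line that the arm cannot do raises robot.Unreachable and nothing moves.
- robot.job_done(): hands the job in, once; it reports no verdict.
Readings, each from a call of its own:
- robot.read_t(): time.
- robot.read_qpos(): joint angles.
- robot.read_qvel(): joint speeds.
- robot.read_effort(): joint torques, N m.
- robot.read_position(): TCP position.
- robot.read_tcp_rot(): TCP orientation.
- robot.read_force(): force on the tool from outside, world axes, zero at the start.
- robot.read_ft_torque(): the same for the moment, N m.
- robot.read_grip_width(): opening from 0.0 (shut) to 1.0 (fully open).
Only numpy, scipy, OpenCV 4.12 (cv2) and the standard library are available. Lean on these libraries where they do the work, as an engineer would, in place of code of your own. Each camera call takes 0.05 s, during which the arm holds its last target.

## Working session

There is one attempt and no reset: what is moved stays moved. The work goes in short steps, each a Python script; the robot and the scene stay as the last script left them, time stands still between calls to the robot, and variables do not carry over. Pictures are saved under pics/ and viewed, and the job is handed in when it is done.

```bash
mkdir -p pics; cat > h.py <<'E'
import numpy as np, cv2
from rig import robot
def save(n,f):
    im,d=robot.grab_frame(n); cv2.imwrite(f'pics/{f}.png',im[:,:,::-1]); np.save(f'pics/{f}.npy',d); return im,d
def K(n):
    c=robot.camera_info(n); f=210/np.tan(np.radians(c['vfov'])/2)
    return c,np.array([[f,0,c['cx']],[0,f,c['cy']],[0,0,1.]])
def world(n,u,v,d):
    c,k=K(n); p=cv2.undistortPoints(np.array([[[u,v]]],float),k,np.array([c['k1'],0,0,0.]))[0,0]
    q=np.array([p[0]*d,p[1]*d,d,1]); return (np.linalg.inv(np.array(c['view']))@q)[:3]
def onplane(n,u,v,z):
    a=world(n,u,v,.1);b=world(n,u,v,1.); return a+(b-a)*(z-a[2])/(b[2]-a[2])
E
python3 - <<'E'
from h import *
for n in('top','side'):
    save(n,n+'0'); print(K(n))
print(robot.read_t(),robot.read_tcp_rot())
E
```

```text
({'vfov': 46.97066615855077, 'cx': 276.4570666012496, 'cy': 213.46167823077886, 'k1': -0.04196168112325054, 'view': array([[ 0.00529714, -0.99984686, -0.01667907,  0.0516702 ],
       [-0.991843  , -0.00312904, -0.12742713,  0.5682363 ],
       [ 0.12735543,  0.01721802, -0.99170769,  1.01943965],
       [ 0.        ,  0.        ,  0.        ,  1.        ]])}, array([[483.30522714,   0.        , 276.4570666 ],
       [  0.        , 483.30522714, 213.46167823],
       [  0.        ,   0.        ,   1.        ]]))
({'vfov': 42.01616349601001, 'cx': 283.5430066438, 'cy': 208.84642590297108, 'k1': -0.1698230838214986, 'view': array([[-0.92416757, -0.38185743, -0.00996079,  0.5368366 ],
       [-0.20288522,  0.51278105, -0.83420212,  0.17930554],
       [ 0.32365398, -0.76892165, -0.55136885,  1.03239994],
       [ 0.        ,  0.        ,  0.        ,  1.        ]])}, array([[546.83814352,   0.        , 283.54300664],
       [  0.        , 546.83814352, 208.8464259 ],
       [  0.        ,   0.        ,   1.        ]]))
0.1 [[-9.33156210e-01 -3.59470479e-01 -6.79308401e-04]
 [-3.59471089e-01  9.33155260e-01  1.34049734e-03]
 [ 1.52030986e-04  1.49508515e-03 -9.99998871e-01]]
```

View pics/top0.png

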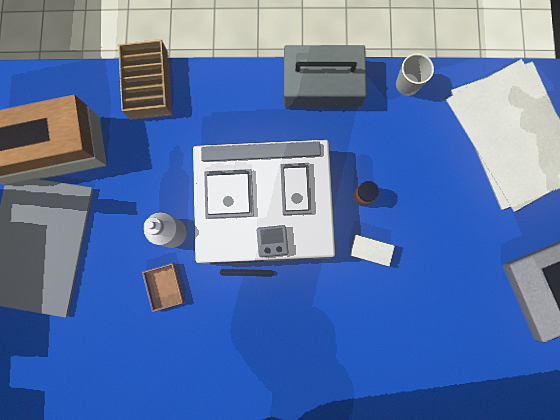

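View pics/side0.png

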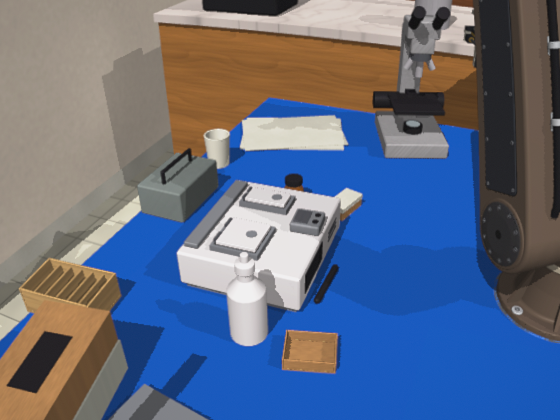

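The slide port is the right-hand hatch in the top view, with its pad near (296,202). The square hatch is on the left, with its pad near (228,201). I'll enlarge both views.

```bash
python3 - <<'E'
import cv2
a=cv2.imread('pics/top0.png')[130:275,185:345];cv2.imwrite('pics/topc.png',cv2.resize(a,None,fx=4,fy=4,interpolation=cv2.INTER_CUBIC)[:600])
a=cv2.imread('pics/side0.png')[170:290,200:360];cv2.imwrite('pics/sidec.png',cv2.resize(a,None,fx=5,fy=5,interpolation=cv2.INTER_CUBIC))
E
```

```text
(no output)
```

View pics/topc.png

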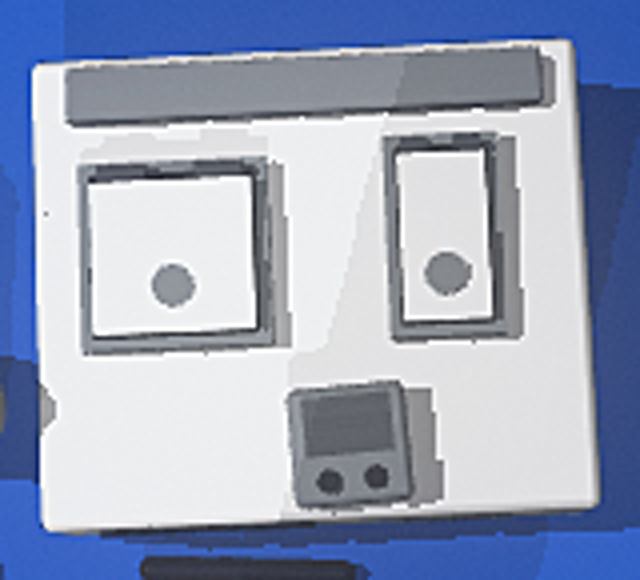

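View pics/sidec.png

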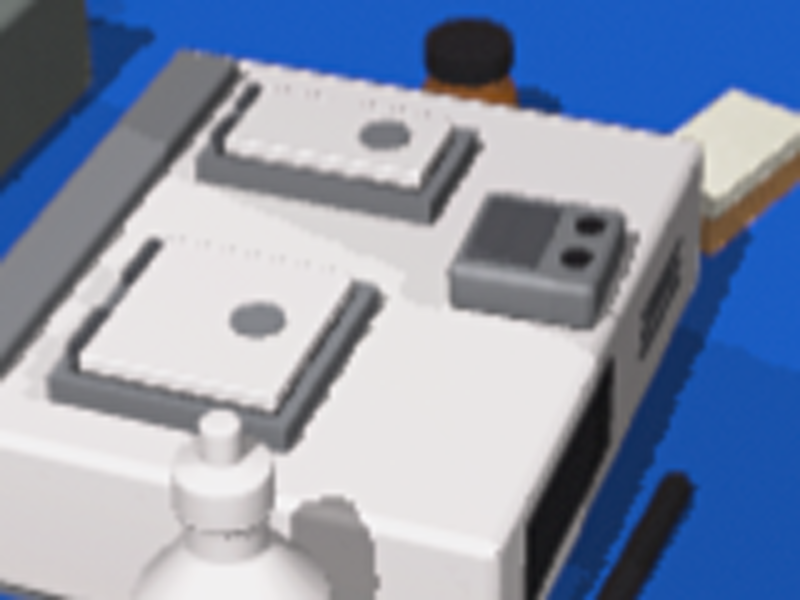

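The top crop puts the pad at (448,272), which is full-frame (296.6,197.6). The side crop puts it at (385,135), which is (276.6,196.6). Next I'll triangulate and check against the depth readings.

```bash
python3 - <<'E'
from h import *
d={n:np.load(f'pics/{n}0.npy') for n in('top','side')}
for n,u,v in(('top',296.6,197.6),('side',276.6,196.6),('top',227.9,200.9),('side',251.2,233.6)):
    dd=np.median(d[n][int(v)-1:int(v)+3,int(u)-1:int(u)+2]); print(n,dd,world(n,u,v,dd).round(4),onplane(n,u,v,.112).round(4))
# lid corners in top crop
for u,v in((397,155),(487,148),(495,318),(405,323), (92,182),(255,176)):
    print(onplane('top',u/4+184.6,v/4+129.6,.112).round(4))
# yaw from box corners on deck
for u,v in((33,62),(572,40),(600,508),(45,530)): print('deck',onplane('top',u/4+184.6,v/4+129.6,.09).round(4))
for u,v in((290,392),(405,382),(412,500),(300,507)): print('timer',onplane('top',u/4+184.6,v/4+129.6,.112).round(4))
E
```

```text
top 0.98548824 [0.5913 0.0119 0.1104] [0.591  0.0119 0.112 ]
side 1.1518483 [0.5899 0.0136 0.1107] [0.5891 0.0154 0.112 ]
top 0.9871261 [0.5841 0.1522 0.1102] [0.5839 0.152  0.112 ]
side 1.0432608 [0.5835 0.1525 0.1101] [0.5823 0.1548 0.112 ]
[0.6518 0.0381 0.112 ]
[ 0.6555 -0.0081  0.112 ]
[ 0.5675 -0.0119  0.112 ]
[0.5648 0.0337 0.112 ]
[0.6375 0.1948 0.112 ]
[0.6407 0.1109 0.112 ]
deck [0.707  0.2315 0.09  ]
deck [ 0.719  -0.0542  0.09  ]
deck [ 0.4725 -0.0665  0.09  ]
deck [0.4598 0.2184 0.09  ]
timer [0.5294 0.0918 0.112 ]
timer [0.5347 0.0337 0.112 ]
timer [0.4752 0.03   0.112 ]
timer [0.4714 0.0862 0.112 ]
```

The two cameras agree on the pad: (0.590, 0.013), height 0.11. The lid measures 88×46, the bay pad is 140 mm away, and the yaw is about 2.9°. A microscope stands near the arm's sweep path, so I'll locate it before moving.

```bash
python3 - <<'E'
from h import *
d=np.load('pics/side0.npy')
for u,v in((377,155),(445,155),(380,110),(440,105),(412,128),(405,60),(430,5),(395,20),(440,20),(300,130)):
    print(u,v,world('side',u,v,d[v,u]).round(3))
c=robot.camera_info('top');d=np.load('pics/top0.npy')
for u,v in((510,262),(545,340),(558,240),(555,280),(540,300)): print('t',u,v,world('top',u,v,d[v,u]).round(3))
# highest points in the side view that are on the table in reach
d=np.load('pics/side0.npy');P=[]
for v in range(0,420,6):
  for u in range(0,470,6):
    if d[v,u]>0:
      p=world('side',u,v,d[v,u])
      if p[2]>.12 and .0<p[0]<.9 and -1<p[1]<.4: P.append(p.round(2))
print(np.array(P)[::3])
E
```

```text
377 155 [ 0.484 -0.464 -0.004]
445 155 [ 0.299 -0.514  0.009]
380 110 [ 0.611 -1.052 -0.119]
440 105 [ 0.338 -0.57   0.132]
412 128 [ 0.406 -0.541  0.061]
405 60 [ 0.463 -0.645  0.225]
430 5 [ 0.479 -1.178  0.276]
395 20 [ 0.624 -1.269  0.182]
440 20 [ 0.359 -0.503  0.387]
300 130 [ 0.74  -0.518  0.006]
t 510 262 [ 0.464 -0.45   0.039]
t 545 340 [ 0.299 -0.515  0.045]
t 558 240 [ 0.514 -0.582 -0.001]
t 555 280 [ 0.426 -0.493  0.136]
t 540 300 [ 0.383 -0.51   0.042]Traceback (most recent call last):
  File "<stdin>", line 12, in <module>
  File "h.py", line 9, in world
    c,k=K(n); p=cv2.undistortPoints(np.array([[[u,v]]],float),k,np.array([c['k1'],0,0,0.]))[0,0]
        ~^^^
  File "h.py", line 6, in K
    c=robot.camera_info(n); f=210/np.tan(np.radians(c['vfov'])/2)
ValueError: time passes only in moves, steps and waits
```

```bash
sed -i 's/^def K(n):/import functools\n@functools.lru_cache\ndef K(n):/' h.py; python3 - <<'E'
from h import *
d=np.load('pics/side0.npy');P=[]
for v in range(0,170,4):
  for u in range(340,470,4):
    if d[v,u]>0:
      p=world('side',u,v,d[v,u])
      if p[2]>.02 and 0<p[0]<.9 and -.8<p[1]<.4: P.append(p)
P=np.array(P);r=np.hypot(P[:,0],P[:,1]);a=np.degrees(np.arctan2(P[:,1],P[:,0]))
for lo in np.arange(0,.5,.05):
    m=(P[:,2]>=lo)&(P[:,2]<lo+.05)
    if m.any(): print(lo.round(2),m.sum(),'r',r[m].min().round(2),r[m].max().round(2),'a',a[m].min().round(),a[m].max().round())
def R(deg):
    t=np.radians(deg); return np.array([[-np.cos(t),-np.sin(t),0],[-np.sin(t),np.cos(t),0],[0,0,-1]])
def Rr(az): # tool y opposite... as at start: y=(-.36,.93) => inward radial
    c,s=np.cos(np.radians(az)),np.sin(np.radians(az)); y=np.array([-c,-s,0]);z=np.array([0,0,-1.]);return np.array([np.cross(y,z),y,z]).T
print(Rr(-69).round(2))
for az in(-68.9,-45,0):
  for rr in(.675,.42,.36):
   for z in (.23,.35):
    q=robot.ik([rr*np.cos(np.radians(az)),rr*np.sin(np.radians(az)),z],Rr(az)); print(az,rr,z,None if q is None else np.round(q,1))
for z in(.107,.15,.25,.35): 
    q=robot.ik([.59,.013,z],R(2.9)); print(z,None if q is None else np.round(q,1))
E
```

```text
0.0 139 r 0.59 0.85 a -62.0 -45.0
0.05 22 r 0.67 0.8 a -56.0 -48.0
0.1 95 r 0.61 0.81 a -63.0 -47.0
0.15 18 r 0.78 0.82 a -57.0 -54.0
0.2 26 r 0.68 0.84 a -57.0 -51.0
0.25 33 r 0.67 0.8 a -66.0 -51.0
0.3 43 r 0.67 0.77 a -67.0 -50.0
0.35 38 r 0.61 0.76 a -57.0 -49.0
0.4 13 r 0.62 0.65 a -56.0 -49.0
[[-0.93 -0.36  0.  ]
 [-0.36  0.93  0.  ]
 [-0.    0.   -1.  ]]
-68.9 0.675 0.23 [-52.4  20.4   1.    0.  -70.5 -16.5]
-68.9 0.675 0.35 [-52.4  18.   12.6   0.  -84.7 -16.5]
-68.9 0.42 0.23 [-41.7  -4.7 -28.9   0.  -65.8 -27.2]
-68.9 0.42 0.35 [-41.7  -8.1 -16.4   0.  -81.8 -27.2]
-68.9 0.36 0.23 [-36.7 -11.8 -34.6   0.  -67.2 -32.2]
-68.9 0.36 0.35 [-36.7 -15.  -21.4   0.  -83.6 -32.2]
-45 0.675 0.23 [-28.5  20.4   1.    0.  -70.5 -16.5]
-45 0.675 0.35 [-28.5  18.   12.6   0.  -84.7 -16.5]
-45 0.42 0.23 [-17.8  -4.7 -28.9   0.  -65.8 -27.2]
-45 0.42 0.35 [-17.8  -8.1 -16.4   0.  -81.8 -27.2]
-45 0.36 0.23 [-12.8 -11.8 -34.6   0.  -67.2 -32.2]
-45 0.36 0.35 [-12.8 -15.  -21.4   0.  -83.6 -32.2]
0 0.675 0.23 [ 16.5  20.4   1.    0.  -70.5 -16.5]
0 0.675 0.35 [ 16.5  18.   12.6   0.  -84.7 -16.5]
0 0.42 0.23 [ 27.2  -4.7 -28.9   0.  -65.8 -27.2]
0 0.42 0.35 [ 27.2  -8.1 -16.4   0.  -81.8 -27.2]
0 0.36 0.23 [ 32.2 -11.8 -34.6   0.  -67.2 -32.2]
0 0.36 0.35 [ 32.2 -15.  -21.4   0.  -83.6 -32.2]
0.107 [  20.2   18.6  -19.2    0.   -52.2 -107.3]
0.15 [  20.2   16.1  -16.3    0.   -57.6 -107.3]
0.25 [  20.2   11.8   -8.4    0.   -69.9 -107.3]
0.35 [  20.2    9.5    1.5    0.   -82.  -107.3]
```

```bash
python3 -c "
import cv2
a=cv2.imread('pics/side0.png')[0:200,350:560];cv2.imwrite('pics/mic.png',cv2.resize(a,None,fx=3,fy=3))"
```

```text
(no output)
```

View pics/mic.png

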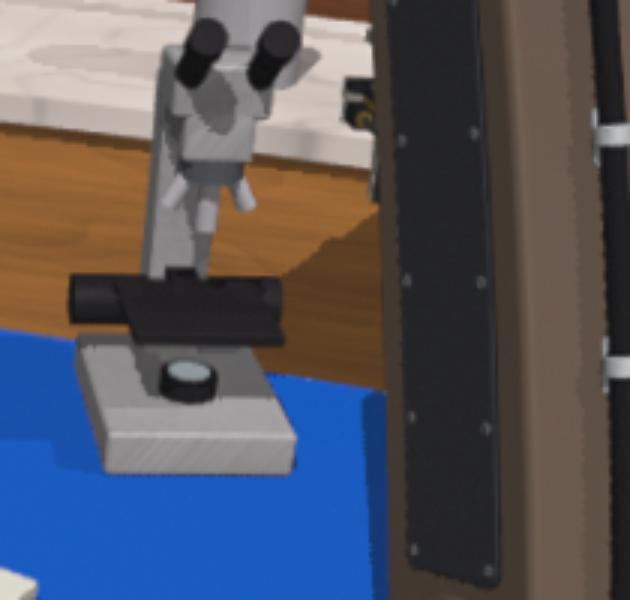

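The microscope is about 0.45 m tall and covers r 0.59–0.85 at azimuth −45° to −63°, right across the direct arc. I'll lift, retract to r = 0.42, swing, and then extend.

```bash
cat >> h.py <<'E'
def R(deg):
    t=np.radians(deg); return np.array([[-np.cos(t),-np.sin(t),0],[-np.sin(t),np.cos(t),0],[0,0,-1]])
E
python3 - <<'E'
from h import *
a=np.radians(-68.9)
robot.servo_line([.243,-.63,.33],speed=.2); print(robot.read_force())
robot.servo_line([.42*np.cos(a),.42*np.sin(a),.33],speed=.2); print(robot.read_force())
robot.goto([.42,.013,.33],R(2.9)); print(robot.read_force(),robot.read_position(),robot.read_qpos())
robot.servo_line([.59,.013,.2],speed=.2)
robot.move_gripper(0.0)
print(robot.read_position(),robot.read_force(),robot.read_t(),robot.read_grip_width())
save('side','side1');im,_=save('top','top1')
cv2.imwrite('pics/t1c.png',cv2.resize(im[130:275,185:345,::-1],None,fx=4,fy=4))
E
```

```text
[-0.42638281  0.94228848 -1.02595547]
[-0.02156606 -0.27990086 -0.28707907]
[ 0.39117141 -0.92575941  0.00307351] [0.42003569 0.01246369 0.32991036] [ 2.88632009e+01 -7.77390836e+00 -1.85829871e+01  6.82653692e-03
 -7.92107311e+01 -1.15991640e+02]
[0.58999245 0.01296416 0.20001191] [0.05016703 0.08432951 0.10998545] 6.6 0.0056024765950005604
```

View pics/side1.png

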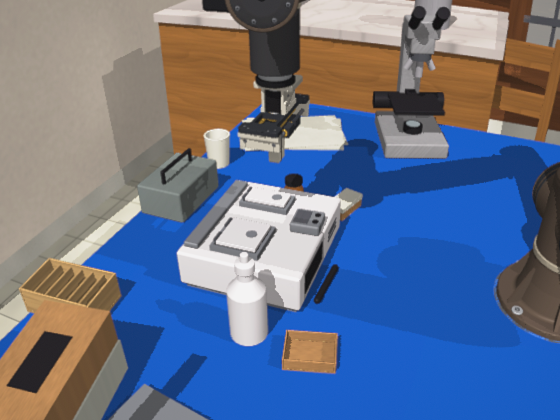

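View pics/top1.png

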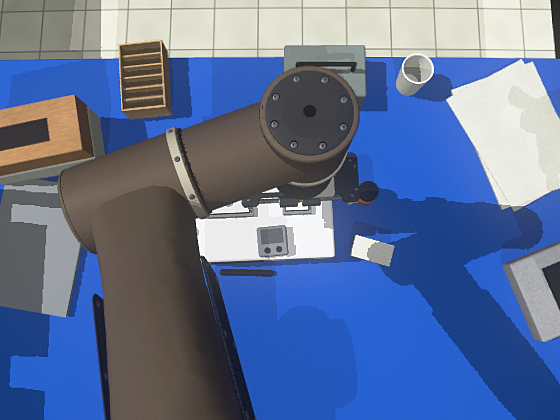

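The gripper is shut above the pad, with its tips at about (277,158) in the side view, and everything else is undisturbed. Now I'll press in small steps with force feedback and then lift.

```bash
python3 - <<'E'
from h import *
robot.servo_line([.59,.013,.117],speed=.1)
robot.dwell(.2); f0=robot.read_force()[2]; z=.117; print(f0)
while z>.099:
    z-=.001; robot.servo_line([.59,.013,z],speed=.02); robot.dwell(.08)
    f=robot.read_force()[2]-f0; print(round(z,4),robot.read_position()[2].round(4),f.round(2))
    if f>14: break
save('side','side2')
robot.servo_line([.59,.013,.24],speed=.15)
print(robot.read_t(),robot.read_force()); robot.dwell(1.0)
im,d=save('side','side3')
cv2.imwrite('pics/s3c.png',cv2.resize(im[130:290,200:360,::-1],None,fx=3.7,fy=3.7))
E
```

```text
0.40943746853665547
0.116 0.116 -1.43
0.115 0.1149 -0.17
0.114 0.114 -0.66
0.113 0.113 -0.27
0.112 0.112 -0.21
0.111 0.1112 2.08
0.11 0.11 3.57
0.109 0.1089 3.45
0.108 0.1079 2.76
0.107 0.1071 4.25
0.106 0.1068 10.58
0.105 0.1066 16.13
12.9833 [ 0.24120465 -0.15079676  0.20771879]
```

View pics/s3c.png

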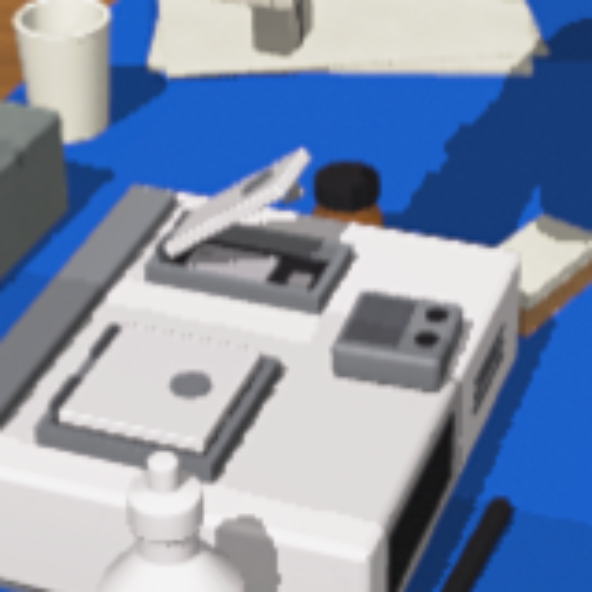

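The hatch has popped open (crop (235,205)), and the square hatch is still shut. I'll back off a little more, wait, and check again.

```bash
python3 - <<'E'
from h import *
robot.servo_line([.59,.013,.29],speed=.15)
robot.dwell(2.6)
im,d=save('side','side4'); print(robot.read_t(),robot.read_force(),robot.read_position())
for u,v in((281,173),(251,233)): 
    print([world('side',u+i,v,d[v,u+i]).round(3).tolist() for i in(-6,-3,0)])
a=cv2.imread('pics/side0.png').astype(int);b=im[:,:,::-1].astype(int)
cv2.imwrite('pics/s4c.png',cv2.resize(im[130:370,180:400,::-1],None,fx=2.5,fy=2.5))
E
```

```text
17.1667 [-0.25468547  0.15545141 -0.03886127] [0.58999654 0.01300325 0.28999839]
[[0.602, -0.008, 0.154], [0.59, 0.004, 0.163], [0.585, -0.001, 0.161]]
[[0.597, 0.152, 0.108], [0.198, 0.907, 0.724], [0.584, 0.152, 0.111]]
```

View pics/s4c.png

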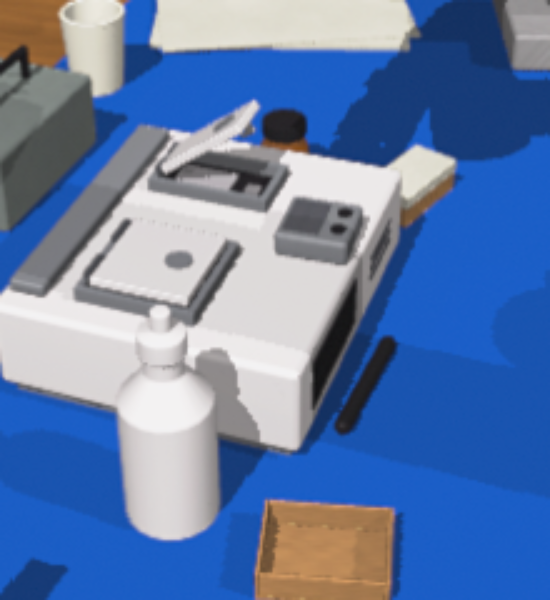

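The hatch is still open, with its free edge near z 0.16. The square hatch is shut, and the bystander objects haven't moved.

```bash
python3 -c "
from rig import robot
robot.job_done()"
```

```text
the job is handed in; nothing more can be done
```

The slide port is open, and I've handed the job in. I pressed the pad once with the closed fingertips, then lifted straight up, and the hatch popped open by itself.

- **Press:** I found the pad at (0.590, 0.013, 0.112); the two cameras agreed to within about 3.5 mm. It sank about 5 mm at 2–4 N. The force then rose to 16 N at the solid stop, so I stopped there.
- **Hatch stays open:** I drew back 13 cm, then to 18 cm. About 4 s after the first lift, the last picture still showed the hatch open, with its free edge at about 0.16 m.
- **Everything else:** In the pictures the square hatch was shut (its pad still at 0.111 m) and the objects standing about looked unmoved. The force at the hand was about zero. I took no clear top view after the press because the arm blocked that camera.
- **Route:** A tall microscope stood across the direct path, so I pulled the arm in before swinging past it.
- **Time:** The clock read 17.2 s of the 32 s allowed at the last check.

No check failed.

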